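# Pack the weld fixture gap with the thickest plate that fits

## Robot

A 6-joint arm with a two-finger parallel gripper is mounted at the origin on the work surface. World frame = base frame: x ahead of the robot, y to its left, z up, the work surface at z = 0. Lengths are in m, angles in rad, forces in N, time in s.
With the tool pointing down it reaches from about 0.25 to 0.775 m from the base axis. Payload 4 kg.
Tool frame: the origin (TCP) lies midway between the tips of the shut fingers; the grasp point (between the pads) lies 19 mm behind it; z points along the fingers, x is the direction in which the jaws open and shut, and the axes are right-handed (so a half turn about z gives the same grasp; the last joint's range is limited). The gripper opens to 94 mm and grips with 3 to 60 N. Pads are 16 mm wide; open, the fingers measure 119 mm over their backs; the gripper's body (75 mm by 177 mm) begins 78 mm behind the grasp point.
Start: joints at [-1.389, 0.087, 1.371, -0, 1.684, -0.103], TCP at [0.155, -0.528, 0.206] pointing down, gripper open.
Joint ranges: [-3.1, 3.1], [-0.76, 2.03], [0.27, 2.55], [-1.08, 4.22], [0.17, 2.65], [-2.57, 2.57]. Speed limits (rad/s): [2.79, 2.79, 3.14, 3.14, 3.14, 3.14].

## Interface

Orientations are given as [roll, pitch, yaw] about the fixed x, y, z axes, in that order (R = Rz(yaw) Ry(pitch) Rx(roll)).
In Python, from bench import * gives the robot as it stands.
- The arm moves only by the tool send_rows, never from a script. Its argument "rows" is one flat list of numbers, 7 for each row, row after row: the shift along the world's x, y, z in mm, then the turn, a rotation vector about the world's x, y, z in degrees, then the opening, from 0 (shut) to 1 (fully open). A call has exactly 8 rows; each row shifts and turns the commanded pose from where the row before left it; what a row does not reach is not made up. A row lasts 1/8 s, in which the tool goes at most 62.5 mm and 10.7 degrees, less where a joint would pass 70% of its speed; a pose out of reach is approached as far as the arm can. A call is refused whole if a number of a shift passes 62.5 or a number of a turn 10.7, either way. A call with a gripper value outside its range is refused whole. The fingers move at their own pace and stop on an object; the grip force is fixed at half the most. Time passes only in rows, so rows that do not move let the fingers close, or fill a call up. It gives the time, the measured TCP pose, the force and the opening at its end, in the units of the state.
- get_obs(): the state, without advancing time (a new reading comes with each control period).
- snapshot(name): name is "scene" or "top" or "wrist"; returns a dict with "color" (480x640x3 uint8, red, green, blue), "intrinsics" (3x3 intrinsics, pixels), "rvec" (rotation vector, rad) and "tvec" (3), from world to camera coordinates, as OpenCV has them; the wrist camera has in their place "T_tool_cam" (4x4, takes a point from camera to tool coordinates, whose origin is the TCP and whose axes are the tool frame's). Camera axes: x right, y down, z forward; pixel columns grow to the right and rows downward; lengths in m; the calibration is good to about 2 mm. A picture is of the moment at which its call begins: read the wrist's pose just before it. There is no depth.
- close_job(): hands the job in, once; it reports no verdict.
The state is a dict: "time": time; "joint_positions": joint angles; "qvel": joint speeds; "joint_torque": joint torques, N m; "tool_pos": TCP position; "ee_rot": TCP orientation; "wrist_force": force on the tool from outside, world axes, zero at the start; "wrist_torque": the same for the moment, N m; "width": finger opening in m.
Only numpy, scipy, OpenCV 4.12 (cv2) and the standard library are available. Lean on these libraries where they do the work, as an engineer would, in place of code of your own. Each camera call takes 0.05 s, during which the arm holds its last target.

## Task

Find how wide the gap in the blue welding fixture is, between its stop rail and the clamped tube: lift out the thin yellow plate that stands in it, try the medium green plate from above, and only if that goes right down, take it out and try the thick red one; rest a plate that will not go on the mouth of the gap to be sure, but never force it. Leave the thickest plate that went fully home standing in the gap, lined up with it, and stand the other two upright on the tan cork mat. Leave the wrench, sheet coupons, spray can and copper nozzle where they are.

Things in the scene. Friction and masses are not known exactly. Their poses are not given: they have to be found in the camera images.
- fixture: Blue welding fixture bolted to the dark steel table: stop rail (140 mm along x, 22 mm wide, 30 mm high) and, 88 mm away, a parallel fence (36 mm high; two clamp straps reach 47 mm height). Origin at table height, mid-length, on the rail's face that looks on the gap; x along the gap, z up, -y from that face across the gap to the tube and fence.
- mouth (a point): Mouth of the gap: 30 mm straight above the fixture's origin, same axes. The gap runs from here in -y to the clamped tube, is at least 16 mm wide, 30 mm deep; its floor is the table. Lead-in slopes: rail 5 mm back over 10 mm height, tube 4 over 8. The best-fitting plate has 2 mm of play in all; the next size up is 4 mm too thick and stops with its foot 18 to 32 mm above the table.
- bay (a point): Point on the fixture's fence at table height, 88 mm in -y from the fixture's origin: here lies the origin of the tube that is clamped.
- tube_a: One of three look-alike steel rectangular tubes, 120 mm long (x), 30 mm high, held down, immovable; their widths (y), 60 to 72 mm, differ by several mm and are not recorded. Origin at table height, middle of its -y face. One, which changes, is clamped in the fixture with that face on the fence; two wait beside it at the same yaw.
- tube_b: One of three look-alike steel rectangular tubes, 120 mm long (x), 30 mm high, held down, immovable; their widths (y), 60 to 72 mm, differ by several mm and are not recorded. Origin at table height, middle of its -y face. One, which changes, is clamped in the fixture with that face on the fence; two wait beside it at the same yaw.
- tube_c: One of three look-alike steel rectangular tubes, 120 mm long (x), 30 mm high, held down, immovable; their widths (y), 60 to 72 mm, differ by several mm and are not recorded. Origin at table height, middle of its -y face. One, which changes, is clamped in the fixture with that face on the fence; two wait beside it at the same yaw.
- mat: Tan cork mat, 320 mm (x) by 170 mm (y), 4 mm thick, fixed on the table; origin at the centre of its underside. The medium and thick plates start about 100 mm either side of its middle along x; its middle is free.
- plate_thin: Thin packing plate: aluminium, 14 mm thick (its y), 70 mm long (its x), 75 mm high (its z), square edged, the top 14 mm painted yellow. Origin at the centre of its foot. Starts standing loosely in the fixture's gap, which it always fits, its x along the gap.
- plate_medium: Medium packing plate: aluminium, 20 mm thick (its y), 70 mm long (its x), 75 mm high (its z), square edged, the top 14 mm painted green. Origin at the centre of its foot. Starts standing on the mat.
- plate_thick: Thick packing plate: aluminium, 26 mm thick (its y), 70 mm long (its x), 75 mm high (its z), square edged, the top 14 mm painted red. Origin at the centre of its foot. Starts standing on the mat.
- wrench: Steel wrench, 170 mm, lying on the far side of the table; origin under its middle. Leave alone.
- coupons: Two flat sheet coupons one on the other, 110 x 75 x 12 mm, far side; origin under the centre. Leave alone.
- spray_can: Grey can, 60 mm across, 170 mm high, standing; origin under the centre. Leave alone.
- nozzle: Copper torch nozzle, 28 mm across, 75 mm high, standing; origin under the centre. Leave alone.
There are look-alikes about, which are no part of the job. What is shaped like the plate_thin but black or purple is not meant. Leave any purple or turquoise look-alike of the tube_c alone.

How it is judged:
By the outcome, as a careful person would: the job done as asked, in the order asked, and still so for the second after the job is handed in, with the robot touching nothing.
It also fails if it takes over 72 s, if anything falls off the work surface, if the arm or the gripper's body presses on something with over 40 N, if the wrist force passes 120 N, or if a joint passes its speed limit or range.

## Working session

There is one attempt and no reset: what is moved stays moved. The work goes in short steps, Python scripts to look and compute and a tool call to move; the robot and the scene stay as the last step left them, time stands still between calls to the robot, and variables do not carry over. Pictures are saved under pics/ and viewed, and the job is handed in when it is done.

Besides the shell and the picture viewer there is one more tool, called after "Request:" by a JSON object that holds its "fn" and its "kwargs", one argument or row to a line. send_rows: Moves the arm, as the interface text tells. Its arguments: {"type":"object","properties":{"rows":{"type":"array","items":{"type":"number"}}},"required":["rows"]}

```bash
ls; mkdir -p pics; python3 - <<'E'
from bench import *
import cv2,numpy as np
o=get_obs();print(o)
for n in ("scene","top","wrist"):
    s=snapshot(n);cv2.imwrite(f"pics/{n}0.png",s["color"][:,:,::-1])
    print(n,{k:np.round(v,4).tolist() for k,v in s.items() if k!="color"})
E
```

```text
pics
{'time': 0.0, 'joint_positions': array([-1.38911345e+00,  8.79391517e-02,  1.37223560e+00, -1.62728003e-05,
        1.68353965e+00, -1.03099696e-01]), 'qvel': array([ 1.00458754e-03,  3.60664202e-04, -4.00355965e-05, -7.87429932e-04,
       -3.40687624e-04, -2.57897387e-04]), 'joint_torque': array([-1.60720036e-03, -3.40184605e+01, -3.02429509e+01,  7.16726203e-02,
        3.30432958e-02, -1.51693430e-04]), 'tool_pos': array([ 0.15441656, -0.52733036,  0.20432226]), 'ee_rot': array([-3.14139038e+00,  2.11215226e-03, -1.28601536e+00]), 'wrist_force': array([-0.04032264, -1.15163756, -0.02535737]), 'wrist_torque': array([-0.0179595 , -0.04861753, -0.00932077]), 'width': 0.09416541750378944}
scene {'intrinsics': [[449.4521, 0.0, 318.7826], [0.0, 449.4521, 234.7385], [0.0, 0.0, 1.0]], 'rvec': [1.0376, 2.6105, -0.7845], 'tvec': [0.4361, -0.2939, 1.3736]}
top {'intrinsics': [[470.8673, 0.0, 323.3207], [0.0, 470.8673, 236.3087], [0.0, 0.0, 1.0]], 'rvec': [2.2132, -2.1728, 0.0748], 'tvec': [-0.0267, 0.5599, 1.2233]}
wrist {'intrinsics': [[382.6326, 0.0, 321.9902], [0.0, 382.6326, 244.2739], [0.0, 0.0, 1.0]], 'T_tool_cam': [[1.0, 0.0002, 0.0006, -0.0004], [-0.0003, 0.9737, 0.2277, -0.0642], [-0.0006, -0.2277, 0.9737, -0.1793], [0.0, 0.0, 0.0, 1.0]]}
```

View pics/scene0.png

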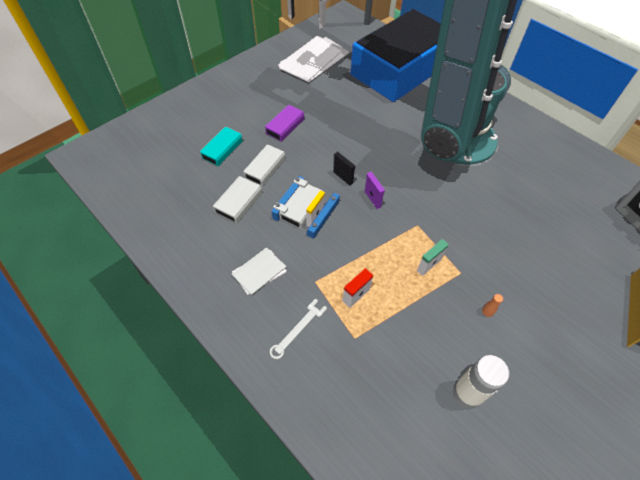

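View pics/top0.png

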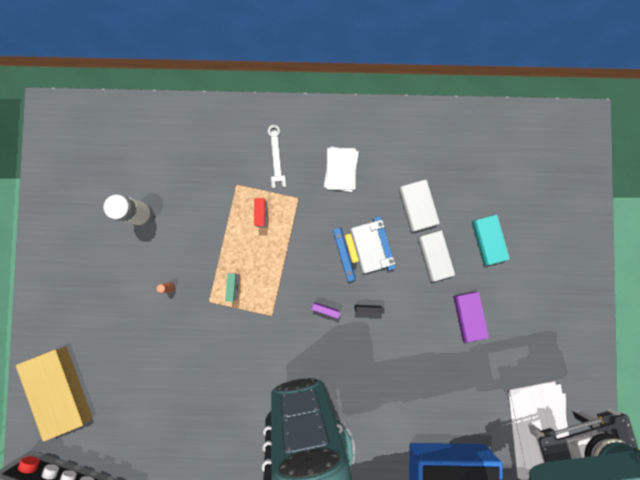

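View pics/wrist0.png

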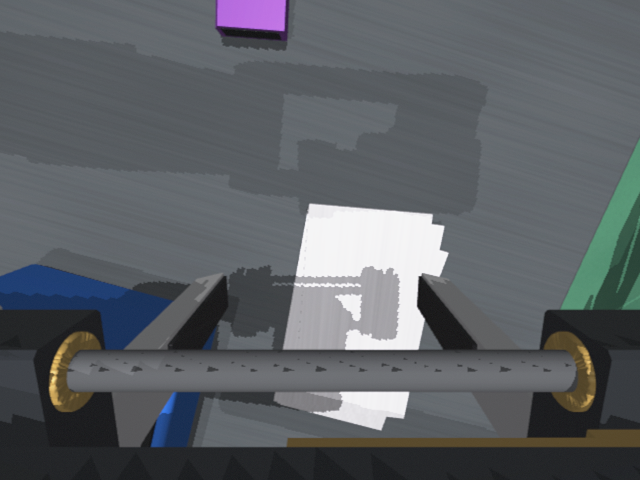

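The top view shows the rail at about (344,255), the yellow plate at (351,248), the red at (260,212), the green at (231,287) and the free mat middle near (254,251). I'll measure these next.

```bash
cat > h.py <<'E'
from bench import *
import cv2,numpy as np
from scipy.spatial.transform import Rotation as R
def cam(n,name=None):
    o=get_obs();s=snapshot(n);K=s["intrinsics"]
    if n=="wrist":
        T=np.eye(4);T[:3,:3]=R.from_euler("xyz",o["ee_rot"]).as_matrix();T[:3,3]=o["tool_pos"]
        W=T@s["T_tool_cam"]
        Rc=W[:3,:3].T;t=-Rc@W[:3,3]
    else:
        Rc=R.from_rotvec(np.ravel(s["rvec"])).as_matrix();t=np.ravel(s["tvec"])
    if name: cv2.imwrite(f"pics/{name}.png",s["color"][:,:,::-1])
    return dict(img=s["color"],K=K,R=Rc,t=t,o=o)
def ray(c,px,z):
    px=np.atleast_2d(px).astype(float)
    d=np.c_[px,np.ones(len(px))]@np.linalg.inv(c["K"]).T@c["R"]
    C=-c["R"].T@c["t"]
    return C+d*((z-C[2])/d[:,2])[:,None]
def proj(c,P):
    q=np.atleast_2d(P)@c["R"].T+c["t"];q=q@c["K"].T
    return q[:,:2]/q[:,2:]
HUE=dict(red=(0,8),yellow=(22,34),green=(65,88),blue=(100,118),cork=(9,21))
def mask(c,col,smin=110,vmin=50):
    h=cv2.cvtColor(c["img"],cv2.COLOR_RGB2HSV);a,b=HUE[col]
    m=((h[...,0]>=a)&(h[...,0]<=b)&(h[...,1]>=smin)&(h[...,2]>=vmin)).astype(np.uint8)
    return m,h
def blobs(m,amin=60):
    cs,_=cv2.findContours(m,cv2.RETR_EXTERNAL,cv2.CHAIN_APPROX_NONE)
    return sorted([q[:,0] for q in cs if cv2.contourArea(q)>amin],key=lambda q:-cv2.contourArea(q))
def rect(P):
    (cx,cy),(w,h),a=cv2.minAreaRect((np.asarray(P)[:,:2]*1000).astype(np.float32))
    if w<h: w,h,a=h,w,a+90
    return round(cx,1),round(cy,1),round(w,1),round(h,1),round((a+90)%180-90,1)
E
python3 - <<'E'
from h import *
c=cam("top")
for col,z,s in (("red",.079,110),("yellow",.075,110),("green",.079,80),("blue",.03,110),("cork",.004,60)):
    m,h=mask(c,col,s)
    for b in blobs(m)[:6]:
        print(col,b.mean(0).round(),len(b),rect(ray(c,b,z)))
img=c["img"][170:330,200:460,::-1]
cv2.imwrite("pics/topz.png",cv2.resize(img,None,fx=3,fy=3,interpolation=cv2.INTER_CUBIC))
E
```

```text
red [ 28. 465.] 58 (-10.2, 688.8, 52.8, 40.0, -89.1)
red [259. 212.] 73 (615.9, 146.6, 68.3, 25.1, 1.5)
yellow [ 47. 384.] 484 (178.6, 660.3, 141.2, 97.2, 21.9)
yellow [351. 248.] 62 (529.1, -86.4, 72.4, 16.9, 16.8)
yellow [ 71. 408.] 114 (124.1, 595.1, 88.5, 22.8, 20.1)
yellow [ 43. 427.] 92 (82.1, 658.1, 60.7, 25.7, 26.4)
green [312. 186.] 2735 (495.0, -12.0, 1634.7, 991.5, -88.8)
green [230. 287.] 62 (425.3, 212.4, 62.3, 17.5, -3.1)
blue [322.  31.] 1401 (1102.3, -0.7, 1719.8, 188.4, -88.7)
blue [453. 460.] 261 (-5.5, -361.9, 236.7, 88.9, -89.1)
blue [344. 254.] 115 (513.6, -70.8, 140.4, 22.1, 16.9)
blue [384. 242.] 65 (546.6, -176.3, 76.6, 15.7, 17.0)
cork [254. 250.] 356 (523.1, 167.8, 321.8, 172.1, -11.5)
cork [320.  67.] 1293 (1022.0, -0.9, 1741.6, 24.0, -90.0)
cork [ 53. 393.] 246 (140.4, 676.1, 213.1, 140.6, 23.0)
cork [165. 287.] 42 (417.9, 398.9, 42.3, 23.6, -89.0)
```

View pics/topz.png

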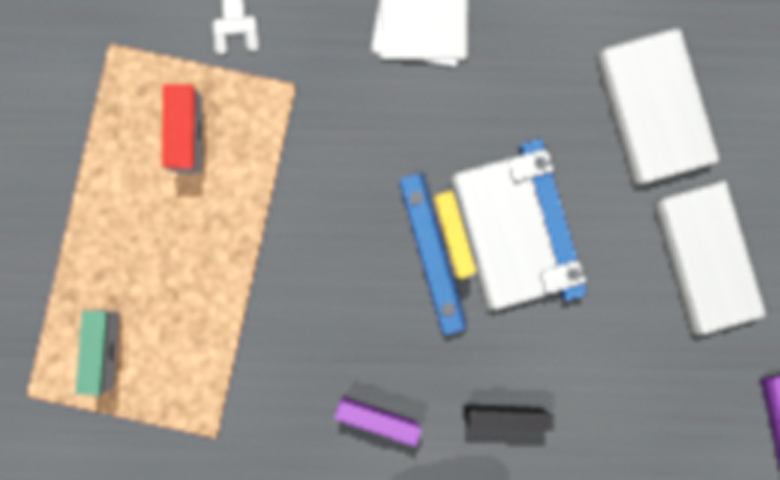

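Request:
{"fn": "send_rows", "kwargs": {
  "rows": [12,14,0,0,0,0,1,24,29,0,0,0,0,1,24,29,0,0,0,0,1,24,29,0,0,0,0,1,24,29,0,0,0,0,1,24,29,0,0,0,0,1,24,29,0,0,0,0,1,24,29,0,0,0,0,1]
}}

```text
time: 1.2
tool_pos: [0.3354, -0.3087, 0.2056]
ee_rot: [-3.141, -0.0, -1.285]
wrist_force: [0.7, 0.4, 0.3]
width: 0.0943
```

Request:
{"fn": "send_rows", "kwargs": {
  "rows": [24,29,0,0,0,0,1,24,29,0,0,0,0,1,24,29,0,0,0,0,1,24,29,0,0,0,0,1,24,29,0,0,0,0,1,24,29,0,0,0,0,1,24,29,0,0,0,0,1,18,17,0,0,0,0,1]
}}

```text
time: 2.2
tool_pos: [0.5209, -0.0882, 0.2056]
ee_rot: [-3.141, 0.001, -1.284]
wrist_force: [-0.2, -0.5, 0.5]
width: 0.094
```

```bash
python3 - <<'E'
from h import *
c=cam("wrist","w1");o=c["o"];print(o["time"],o["tool_pos"],np.degrees(o["ee_rot"]),o["wrist_force"])
for col,z in (("yellow",.075),("blue",.03)):
    m,h=mask(c,col,110)
    for b in blobs(m,200)[:5]: print(col,b.mean(0).round(),rect(ray(c,b,z)))
E
```

```text
2.2 [ 0.52085508 -0.08815905  0.20555723] [-1.79990376e+02  3.26904894e-02 -7.35494563e+01] [-0.22868659 -0.46336115  0.46443636]
yellow [326. 225.] (528.6, -89.1, 70.1, 15.2, 16.5)
blue [305. 222.] (514.5, -73.1, 140.4, 21.9, 16.8)
blue [421. 227.] (544.4, -178.4, 80.6, 18.6, 16.9)
blue [422. 155.] (607.2, -156.1, 24.8, 9.7, -73.5)
```

View pics/w1.png

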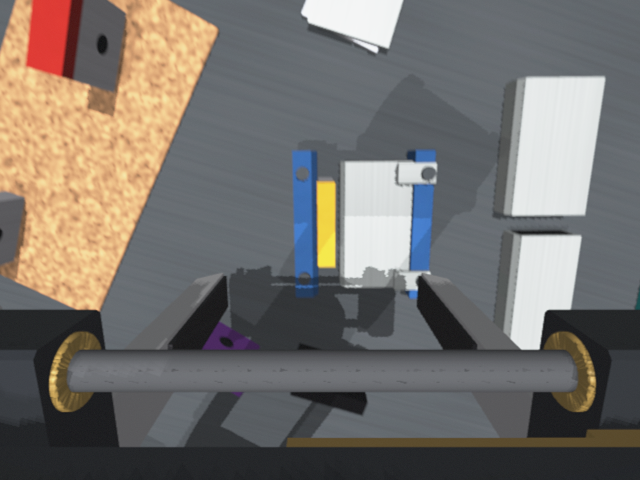

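Request:
{"fn": "send_rows", "kwargs": {
  "rows": [4,-0.5,-10,0,0,0.25,0.55,3.7,-0.4,-20,0,0,0,0.55,0,0,-30,0,0,0,0.55,0,0,-30,0,0,0,0.55,0,0,-25,0,0,0,0.55,0,0,-25,0,0,0,0.55,0,0,-15,0,0,0,0.55,0,0,-8,0,0,0,0.55]
}}

```text
time: 3.25
tool_pos: [0.5274, -0.092, 0.0415]
ee_rot: [3.14, 0.001, -1.282]
wrist_force: [-0.2, 0.5, 0.3]
width: 0.0516
```

```bash
python3 - <<'E'
from h import *
c=cam("wrist","w2");o=c["o"];print(o["time"],o["tool_pos"],np.degrees(o["ee_rot"]),o["wrist_force"],o["width"])
E
```

```text
3.25 [ 0.52739994 -0.09204793  0.04152692] [ 1.79932887e+02  2.87964930e-02 -7.34724508e+01] [-0.17976086  0.47487563  0.26208207] 0.05155384651297251
```

View pics/w2.png

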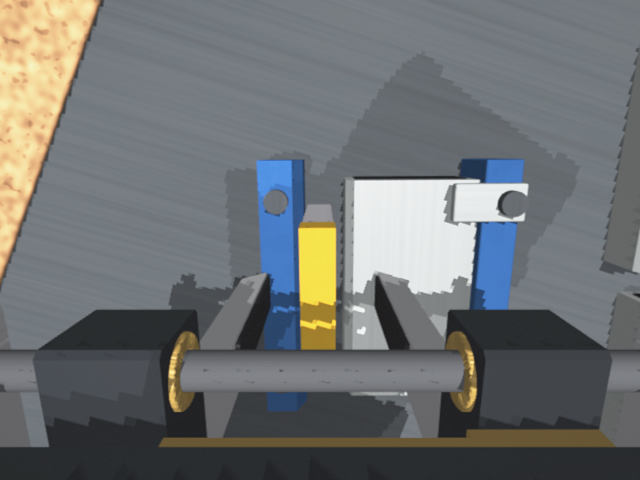

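Request:
{"fn": "send_rows", "kwargs": {
  "rows": [-0.5,1.8,0,0,0,0,0.55,0,0,0,0,0,0,0.1,0,0,0,0,0,0,0.1,0,0,0,0,0,0,0.1,0,0,0,0,0,0,0.1,0,0,3,0,0,0,0.1,0,0,10,0,0,0,0.1,0,0,12,0,0,0,0.1]
}}

```text
time: 4.3
tool_pos: [0.5275, -0.0899, 0.068]
ee_rot: [3.141, 0.0, -1.282]
wrist_force: [-0.7, -0.1, -1.9]
width: 0.0137
```

```bash
python3 - <<'E'
from h import *
o=get_obs();print(o["time"],o["tool_pos"],np.degrees(o["ee_rot"]),o["wrist_force"],o["width"])
c=cam("scene");cv2.imwrite("pics/s3.png",cv2.resize(c["img"][130:350,250:470,::-1],None,fx=2.7,fy=2.7))
c=cam("wrist","w3")
E
```

```text
4.3 [ 0.52754351 -0.08989441  0.06799016] [ 1.79970694e+02  1.35244036e-02 -7.34323487e+01] [-0.70758573 -0.11027663 -1.89573105] 0.013733759703120843
```

View pics/w3.png

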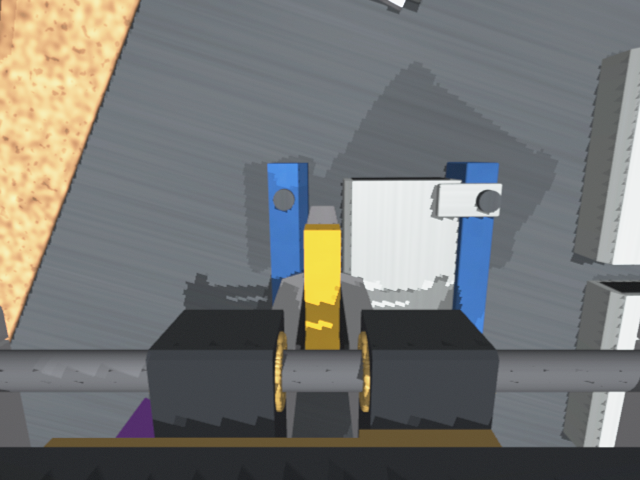

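View pics/s3.png

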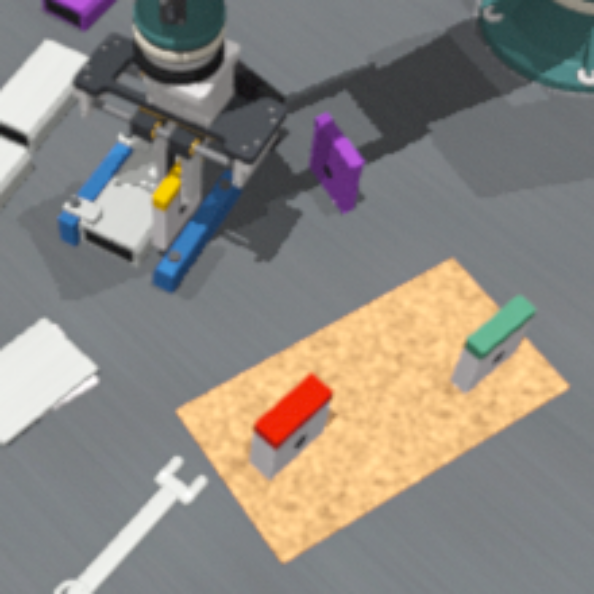

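Request:
{"fn": "send_rows", "kwargs": {
  "rows": [0,0,35,0,0,0,0.1,0,0,37,0,0,0,0.1,0,18,0,0,0,-2,0.1,-1,30,0,0,0,-2.5,0.1,-1,32,0,0,0,-2.5,0.1,-1,32,0,0,0,-2.5,0.1,-1,32,0,0,0,-2.5,0.1,-1,32,0,0,0,-2.5,0.1]
}}

```text
time: 5.4
tool_pos: [0.5226, 0.0871, 0.1397]
ee_rot: [-3.141, -0.0, -1.536]
wrist_force: [0.9, -1.0, -1.4]
width: 0.0139
```

Request:
{"fn": "send_rows", "kwargs": {
  "rows": [-1,32,0,0,0,-2,0.1,-1,30,-10,0,0,0,0.1,-1,20,-20,0,0,0,0.1,0,0,-25,0,0,0,0.1,0,0,-20,0,0,0,0.1,0,0,-10,0,0,0,0.1,0,0,-3,0,0,0,0.1,0,0,0,0,0,0,0.1]
}}

```text
time: 6.4
tool_pos: [0.5202, 0.168, 0.0522]
ee_rot: [-3.141, 0.0, -1.57]
wrist_force: [-0.3, -0.3, -2.1]
width: 0.0137
```

```bash
python3 - <<'E'
from h import *
o=get_obs();print(o["time"],o["tool_pos"],np.degrees(o["ee_rot"]),o["wrist_force"],o["width"])
c=cam("wrist","w4")
E
```

```text
6.4 [0.5202298  0.16801832 0.05217116] [-1.79937420e+02  8.36745976e-03 -8.99453931e+01] [-0.31928791 -0.34423294 -2.13466379] 0.013659052310305937
```

View pics/w4.png

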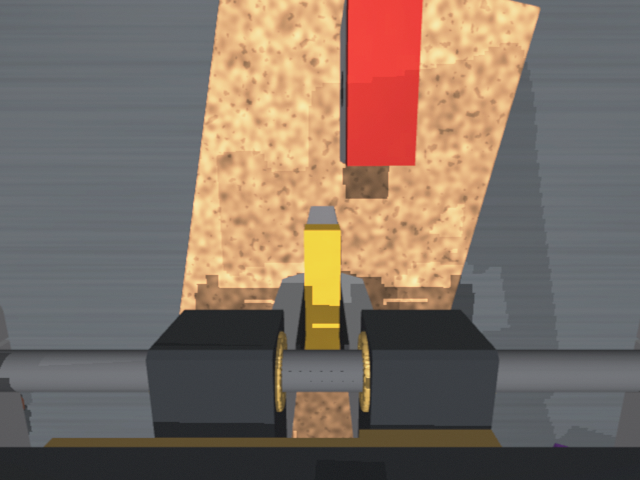

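Request:
{"fn": "send_rows", "kwargs": {
  "rows": [0,0,-4,0,0,0,0.1,0,0,-2,0,0,0,0.1,0,0,-0.7,0,0,0,0.1,0,0,0,0,0,0,0.1,0,0,0,0,0,0,0.3,0,0,0,0,0,0,0.5,0,0,10,0,0,0,0.5,0,0,25,0,0,0,0.5]
}}

```text
time: 7.45
tool_pos: [0.5186, 0.1678, 0.079]
ee_rot: [3.138, -0.001, -1.57]
wrist_force: [0.2, 0.2, 0.3]
width: 0.0468
```

Request:
{"fn": "send_rows", "kwargs": {
  "rows": [0,0,30,0,0,0,0.55,0,0,35,0,0,0,0.55,-15,7,25,0,0,0,0.7,-20,9,20,0,0,0,0.7,-20,9,10,0,0,0,0.7,-20,9,0,0,0,0,0.7,-15,8,0,0,0,0,0.7,0,0,0,0,0,0,0.7]
}}

```text
time: 8.45
tool_pos: [0.4284, 0.2105, 0.199]
ee_rot: [3.14, -0.001, -1.568]
wrist_force: [-0.7, -0.1, 0.2]
width: 0.0658
```

```bash
python3 - <<'E'
from h import *
c=cam("wrist","w5");o=c["o"];print(o["time"],o["tool_pos"],np.degrees(o["ee_rot"]),o["wrist_force"],o["width"])
for col,z,s in (("yellow",.079,110),("red",.079,110),("green",.079,80)):
    m,h=mask(c,col,s)
    for b in blobs(m,200)[:3]: print(col,b.mean(0).round(),rect(ray(c,b,z)))
E
```

```text
8.45 [0.42836887 0.21054413 0.19901493] [ 1.79935812e+02 -3.17048997e-02 -8.98306088e+01] [-0.68912992 -0.14386898  0.18388808] 0.0658175536060806
yellow [380. 114.] (521.1, 168.0, 70.8, 15.3, 0.3)
red [413.  16.] (587.8, 146.1, 28.2, 20.3, -89.8)
green [319. 240.] (425.1, 212.5, 70.8, 19.9, -3.0)
```

View pics/w5.png

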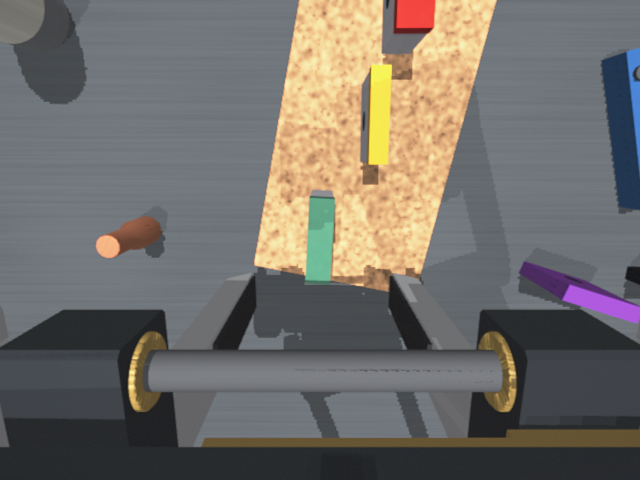

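Request:
{"fn": "send_rows", "kwargs": {
  "rows": [-3,2,-10,0,0,-1.5,0.6,0,0,-25,0,0,-1.5,0.55,0,0,-30,0,0,0,0.55,0,0,-30,0,0,0,0.55,0,0,-28,0,0,0,0.55,0,0,-20,0,0,0,0.55,0,0,-10,0,0,0,0.55,0,0,0,0,0,0,0.55]
}}

```text
time: 9.5
tool_pos: [0.4262, 0.2116, 0.0458]
ee_rot: [3.14, -0.001, -1.623]
wrist_force: [0.3, 0.8, 0.8]
width: 0.0517
```

Request:
{"fn": "send_rows", "kwargs": {
  "rows": [0,0,0,0,0,0,0.1,0,0,0,0,0,0,0.1,0,0,0,0,0,0,0.1,0,0,0,0,0,0,0.1,0,0,5,0,0,0,0.1,0,0,25,0,0,0,0.1,0,0,35,0,0,0,0.1,0,0,30,0,0,0,0.1]
}}

```text
time: 10.5
tool_pos: [0.4264, 0.2119, 0.1425]
ee_rot: [3.141, -0.0, -1.622]
wrist_force: [0.7, 0.9, -3.9]
width: 0.0199
```

```bash
python3 - <<'E'
from h import *
c=cam("wrist","w6");o=c["o"];print(o["time"],o["tool_pos"],np.degrees(o["ee_rot"]),o["wrist_force"],o["width"])
E
```

```text
10.5 [0.42635572 0.21189861 0.14252326] [ 1.79956020e+02 -2.51759043e-02 -9.29332211e+01] [ 0.71437005  0.87583042 -3.88446001] 0.019899358336177494
```

View pics/w6.png

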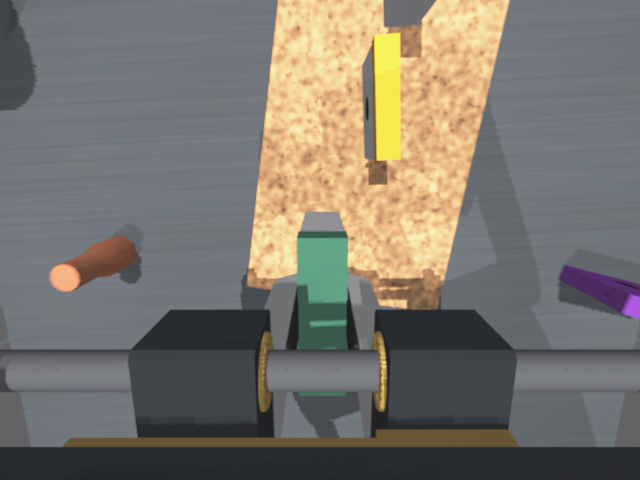

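```bash
python3 - <<'E'
from h import *
im=cv2.imread("pics/w1.png")
cv2.imwrite("pics/w1z.png",cv2.resize(im[140:300,280:450],None,fx=4.5,fy=3.7,interpolation=cv2.INTER_NEAREST))
for r in (172,190,230):
    print(r,[tuple(im[r,x]) for x in range(312,350)])
E
```

```text
172 [(np.uint8(126), np.uint8(80), np.uint8(49)), (np.uint8(118), np.uint8(75), np.uint8(46)), (np.uint8(117), np.uint8(74), np.uint8(45)), (np.uint8(118), np.uint8(74), np.uint8(45)), (np.uint8(110), np.uint8(74), np.uint8(51)), (np.uint8(100), np.uint8(82), np.uint8(71)), (np.uint8(97), np.uint8(91), np.uint8(86)), (np.uint8(97), np.uint8(92), np.uint8(88)), (np.uint8(98), np.uint8(94), np.uint8(88)), (np.uint8(99), np.uint8(94), np.uint8(90)), (np.uint8(97), np.uint8(94), np.uint8(89)), (np.uint8(98), np.uint8(94), np.uint8(90)), (np.uint8(98), np.uint8(94), np.uint8(90)), (np.uint8(98), np.uint8(94), np.uint8(89)), (np.uint8(100), np.uint8(95), np.uint8(91)), (np.uint8(98), np.uint8(92), np.uint8(88)), (np.uint8(97), np.uint8(92), np.uint8(88)), (np.uint8(98), np.uint8(94), np.uint8(90)), (np.uint8(97), np.uint8(93), np.uint8(88)), (np.uint8(97), np.uint8(93), np.uint8(88)), (np.uint8(97), np.uint8(93), np.uint8(89)), (np.uint8(98), np.uint8(94), np.uint8(89)), (np.uint8(97), np.uint8(93), np.uint8(88)), (np.uint8(99), np.uint8(94), np.uint8(89)), (np.uint8(98), np.uint8(94), np.
[... 3418 characters left out ...]
235)), (np.uint8(90), np.uint8(144), np.uint8(174)), (np.uint8(99), np.uint8(102), np.uint8(102)), (np.uint8(96), np.uint8(89), np.uint8(85)), (np.uint8(88), np.uint8(84), np.uint8(81)), (np.uint8(91), np.uint8(89), np.uint8(86)), (np.uint8(116), np.uint8(116), np.uint8(113)), (np.uint8(137), np.uint8(138), np.uint8(134)), (np.uint8(146), np.uint8(147), np.uint8(143)), (np.uint8(153), np.uint8(155), np.uint8(150)), (np.uint8(188), np.uint8(190), np.uint8(184)), (np.uint8(228), np.uint8(228), np.uint8(225)), (np.uint8(237), np.uint8(237), np.uint8(234)), (np.uint8(237), np.uint8(237), np.uint8(235)), (np.uint8(237), np.uint8(238), np.uint8(234)), (np.uint8(237), np.uint8(237), np.uint8(235))]
```

View pics/w1z.png

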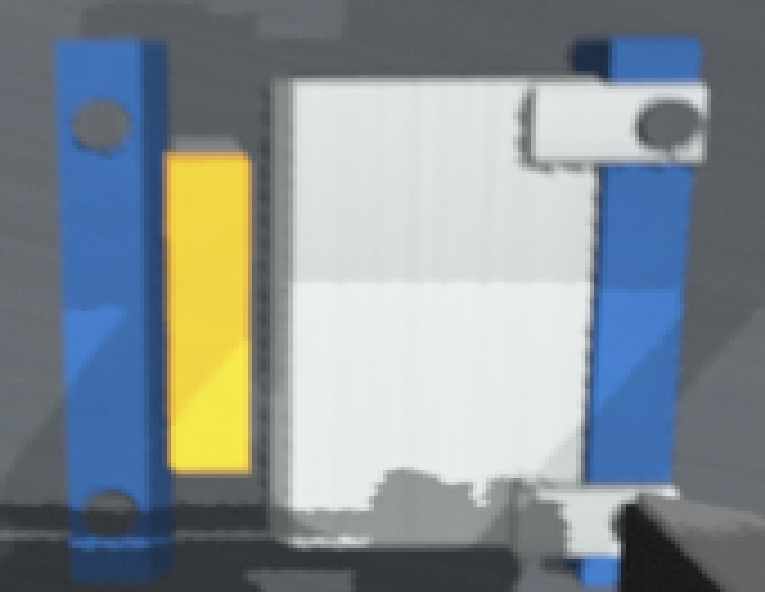

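```bash
python3 - <<'E'
from h import *
s=snapshot("wrist")
T=np.eye(4);T[:3,:3]=R.from_euler("xyz",np.radians([180,0,-73.35])).as_matrix();T[:3,3]=[.52085,-.08816,.2055]
W=T@s["T_tool_cam"];c=dict(K=s["intrinsics"],R=W[:3,:3].T);c["t"]=-c["R"]@W[:3,3]
a=np.radians(16.8);n=np.array([np.sin(a),-np.cos(a)]);u=np.array([np.cos(a),np.sin(a)])
for nm,px,z in (("railout",(292.5,172),.03),("railtop",(310.8,172),.03),("rail",(316.7,172),.02),("rail190",(315.5,190),.02),("tube",(339.9,172),.022),("tube190",(339.9,190),.022),("tubetop",(344.5,172),.03),("tt190",(344.5,190),.03),("fence",(411.5,205),.036),
 ("railend_far",(303,149.5),.03),("tubefar",(370,161),.03),("yel1",(316.5,210),.075),("yel2",(335,210),.075)):
    p=ray(c,px,z)[0,:2]*1000;print(nm,p.round(1),"n",(p@n).round(1),"u",(p@u).round(1))
E
```

```text
railout [560.1 -48.6] n 208.4 u 522.1
railtop [564.9 -64.6] n 225.1 u 522.1
rail [566.  -69.8] n 230.4 u 521.6
rail190 [549.6 -73.4] n 229.2 u 504.9
tube [572.3 -90.5] n 252.0 u 521.7
tube190 [556.3 -95.5] n 252.2 u 505.0
tubetop [573.7 -94.1] n 255.9 u 522.0
tt190 [558.1 -99. ] n 256.0 u 505.7
fence [ 563.1 -161.2] n 317.1 u 492.5
railend_far [582.  -52.3] n 218.3 u 542.0
tubefar [ 589.7 -113.3] n 278.9 u 531.8
yel1 [539.2 -78.3] n 230.8 u 493.6
yel2 [543.5 -92.7] n 245.8 u 493.5
```

Request:
{"fn": "send_rows", "kwargs": {
  "rows": [4,-12,0,0,0,1.8,0.1,8,-27,0,0,0,1.8,0.1,8,-27,0,0,0,1.8,0.1,8,-27,0,0,0,1.8,0.1,8,-27,0,0,0,1.8,0.1,8,-27,0,0,0,1.8,0.1,8,-27,0,0,0,1.8,0.1,8,-27,0,0,0,1.8,0.1]
}}

```text
time: 11.6
tool_pos: [0.4858, 0.0102, 0.1395]
ee_rot: [3.138, 0.001, -1.37]
wrist_force: [-0.1, -0.8, -3.2]
width: 0.0199
```

Request:
{"fn": "send_rows", "kwargs": {
  "rows": [8,-27,0,0,0,1.8,0.1,8,-27,0,0,0,1.8,0.1,8,-27,0,0,0,1.8,0.1,7,-18,-10,0,0,0,0.1,4,-6,-20,0,0,0,0.1,0,0,-20,0,0,0,0.1,0,0,-10,0,0,0,0.1,0,0,0,0,0,0,0.1]
}}

```text
time: 12.6
tool_pos: [0.5206, -0.0934, 0.08]
ee_rot: [3.139, 0.002, -1.276]
wrist_force: [0.4, 1.0, -1.8]
width: 0.0196
```

```bash
python3 - <<'E'
from h import *
c=cam("wrist","w7");o=c["o"];print(o["time"],o["tool_pos"],np.degrees(o["ee_rot"]),o["wrist_force"],o["width"])
E
```

```text
12.6 [ 0.52061836 -0.09343819  0.08000475] [ 1.79835336e+02  1.12333278e-01 -7.31306577e+01] [ 0.3638286   1.02860875 -1.76632076] 0.01960972473454653
```

View pics/w7.png

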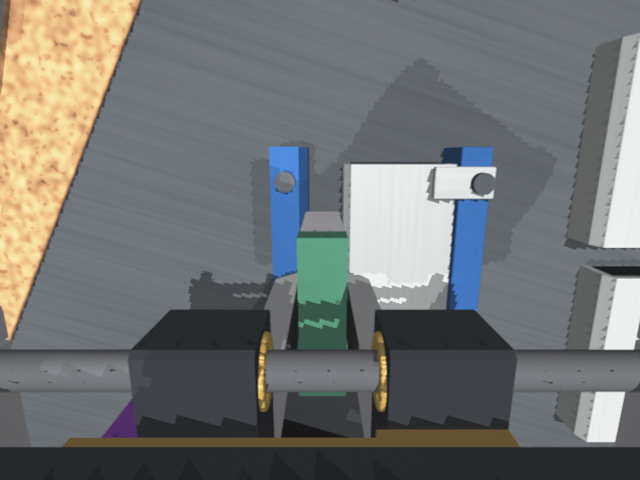

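```bash
python3 - <<'E'
from h import *
im=cv2.imread("pics/w7.png")
for r in (172,190): print(r,im[r,300:356].sum(1).tolist())
cv2.imwrite("pics/w7z.png",cv2.resize(im[140:260,260:380],None,fx=5,fy=5,interpolation=cv2.INTER_NEAREST))
c=cam("wrist");o=c["o"]
T=R.from_euler("xyz",o["ee_rot"]).as_matrix();p0=o["tool_pos"]
print(p0)
for nm,px,z in (("railtop",(302.5,180),.03),("rail",(308.5,180),.02),("tube",(343,180),.022),("tubetop",(350,180),.03)):
    print(nm,((ray(c,px,z)[0]-p0)@T*1000).round(1))
E
```

```text
172 [271, 271, 270, 274, 273, 274, 268, 241, 223, 272, 301, 304, 307, 307, 305, 325, 343, 352, 354, 354, 353, 332, 309, 315, 316, 307, 312, 307, 306, 308, 311, 309, 312, 311, 316, 310, 312, 313, 311, 313, 311, 289, 270, 334, 417, 452, 453, 447, 443, 438, 479, 653, 710, 708, 705, 706]
190 [258, 260, 258, 261, 261, 264, 259, 240, 208, 257, 306, 306, 305, 308, 304, 306, 306, 306, 306, 311, 306, 304, 309, 306, 304, 309, 307, 308, 307, 310, 306, 307, 304, 306, 304, 304, 305, 305, 304, 250, 178, 203, 255, 367, 437, 454, 450, 447, 442, 453, 526, 661, 702, 699, 699, 699]
[ 0.52143946 -0.0936469   0.08125435]
railtop [-11.9 -49.6  51.2]
rail [ -8.6 -49.   61.2]
tube [ 12.7 -49.1  59.2]
tubetop [ 16.4 -49.6  51.2]
```

View pics/w7z.png

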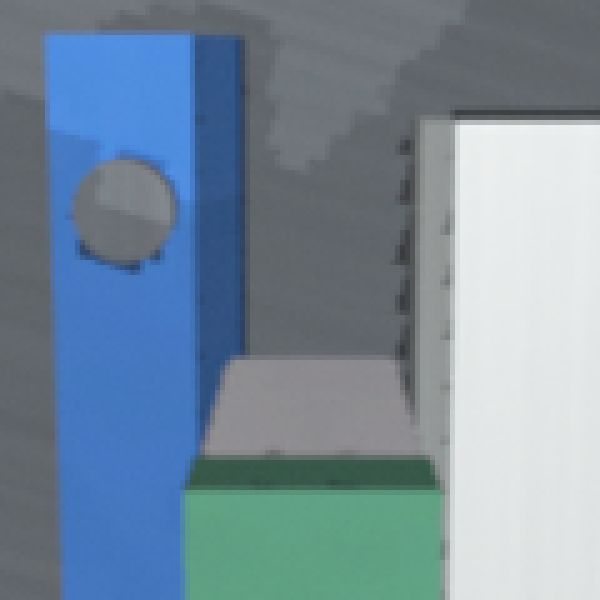

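Request:
{"fn": "send_rows", "kwargs": {
  "rows": [0.5,-1.6,0,0,0,0,0.1,0,0,-4,0,0,0,0.1,0,0,-3,0,0,0,0.1,0,0,-3,0,0,0,0.1,0,0,-3,0,0,0,0.1,0,0,-3,0,0,0,0.1,0,0,-2,0,0,0,0.1,0,0,0,0,0,0,0.1]
}}

```text
time: 13.7
tool_pos: [0.5221, -0.0955, 0.0636]
ee_rot: [3.141, 0.0, -1.276]
wrist_force: [-0.4, 0.2, -2.4]
width: 0.0196
```

```bash
python3 - <<'E'
from h import *
c=cam("wrist");o=c["o"];print(o["time"],o["tool_pos"],np.degrees(o["ee_rot"]),o["wrist_force"],o["wrist_torque"],o["width"])
im=c["img"][:,:,::-1]
cv2.imwrite("pics/w8z.png",cv2.resize(im[130:270,250:390],None,fx=4.2,fy=4.2,interpolation=cv2.INTER_NEAREST))
E
```

```text
13.7 [ 0.52208912 -0.09554173  0.06355247] [ 1.79976402e+02  7.96856729e-03 -7.31353889e+01] [-0.39979227  0.24422715 -2.3893621 ] [0.00940243 0.03441526 0.03961412] 0.01958495526755025
```

View pics/w8z.png

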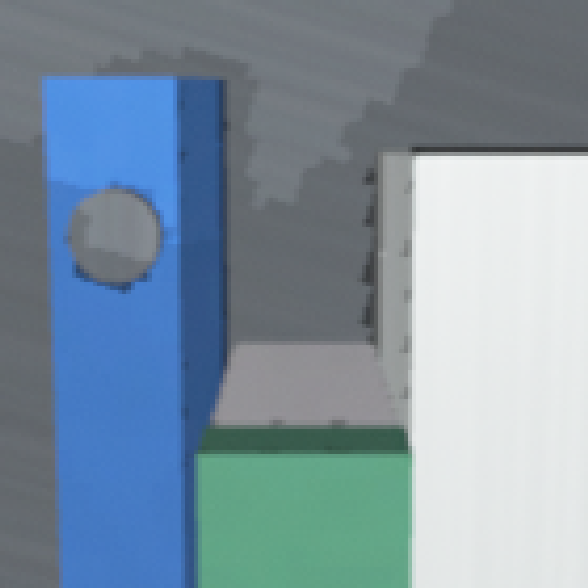

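Request:
{"fn": "send_rows", "kwargs": {
  "rows": [-0.1,0.5,0,0,0,0,0.1,0,0,-2,0,0,0,0.1,0,0,-2,0,0,0,0.1,0,0,-2,0,0,0,0.1,0,0,-2,0,0,0,0.1,0,0,-2,0,0,0,0.1,0,0,0,0,0,0,0.1,0,0,0,0,0,0,0.1]
}}

```text
time: 14.75
tool_pos: [0.5222, -0.0951, 0.0539]
ee_rot: [-3.141, -0.0, -1.276]
wrist_force: [0.4, -0.4, -2.1]
width: 0.0201
```

```bash
python3 - <<'E'
from h import *
o=get_obs();print(o["time"],o["tool_pos"],np.degrees(o["ee_rot"]),o["wrist_force"],o["wrist_torque"],o["width"])
E
```

```text
14.75 [ 0.52218384 -0.095074    0.05386601] [-1.79994494e+02 -8.61241304e-03 -7.31320982e+01] [ 0.40914279 -0.35677123 -2.10415842] [ 0.01622049 -0.02494115 -0.01392591] 0.02005499328495983
```

Request:
{"fn": "send_rows", "kwargs": {
  "rows": [0,0,-3,0,0,0,0.1,0,0,-3,0,0,0,0.1,0,0,-2,0,0,0,0.1,0,0,-2,0,0,0,0.1,0,0,-1,0,0,0,0.1,0,0,-0.7,0,0,0,0.1,0,0,0,0,0,0,0.1,0,0,0,0,0,0,0.1]
}}

```text
time: 15.75
tool_pos: [0.5221, -0.0951, 0.0433]
ee_rot: [-3.141, -0.0, -1.276]
wrist_force: [-3.9, 0.9, 5.5]
width: 0.0198
```

```bash
python3 - <<'E'
from h import *
c=cam("wrist","w9");o=c["o"];print(o["time"],o["tool_pos"],np.degrees(o["ee_rot"]),o["wrist_force"],o["wrist_torque"],o["width"])
c=cam("scene");cv2.imwrite("pics/s9.png",cv2.resize(c["img"][130:350,250:470,::-1],None,fx=2.7,fy=2.7))
E
```

```text
15.75 [ 0.52210338 -0.09507994  0.04332283] [-1.79991710e+02 -1.75213152e-02 -7.31288078e+01] [-3.85770155  0.93147519  5.5146675 ] [0.19554294 0.69597336 0.06042343] 0.01975119677554496
```

View pics/s9.png

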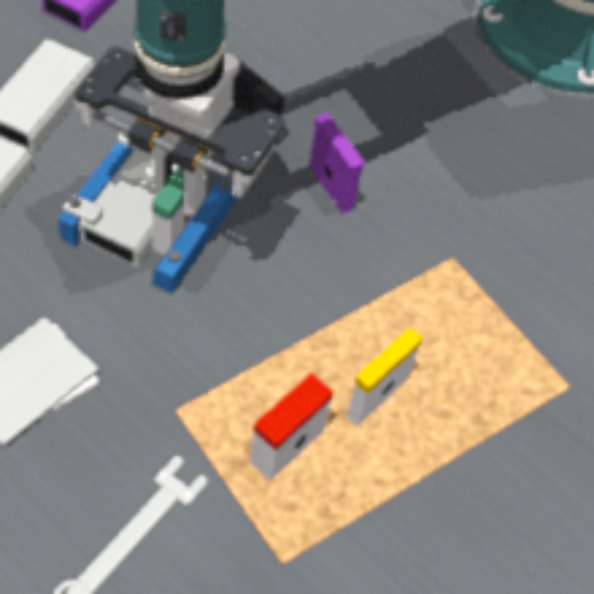

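Request:
{"fn": "send_rows", "kwargs": {
  "rows": [0,0,0.3,0,0,0,0.15,0,0,0,0,0,0,0.25,0,0,0,0,0,0,0.4,0,0,0,0,0,0,0.45,0,0,0,0,0,0,0.45,0,0,0,0,0,0,0.45,0,0,0,0,0,0,0.45,0,0,0,0,0,0,0.45]
}}

```text
time: 16.85
tool_pos: [0.5222, -0.0951, 0.0424]
ee_rot: [-3.142, -0.0, -1.276]
wrist_force: [-0.8, -0.6, 1.1]
width: 0.042
```

```bash
python3 - <<'E'
from h import *
c=cam("wrist","w10");o=c["o"];print(o["time"],o["tool_pos"],np.degrees(o["ee_rot"]),o["wrist_force"],o["wrist_torque"],o["width"])
im=cv2.imread("pics/w9.png")
im2=cv2.imread("pics/w10.png")
cv2.imwrite("pics/w910.png",np.hstack([cv2.resize(i[150:310,240:400],None,fx=2.4,fy=2.4) for i in (im,im2)]))
E
```

```text
16.85 [ 0.52215231 -0.09506648  0.04241464] [-1.79996456e+02 -7.18133663e-03 -7.31324632e+01] [-0.83196505 -0.57950965  1.1204856 ] [ 0.00313841 -0.00232827 -0.03033019] 0.04199094087936682
```

View pics/w910.png

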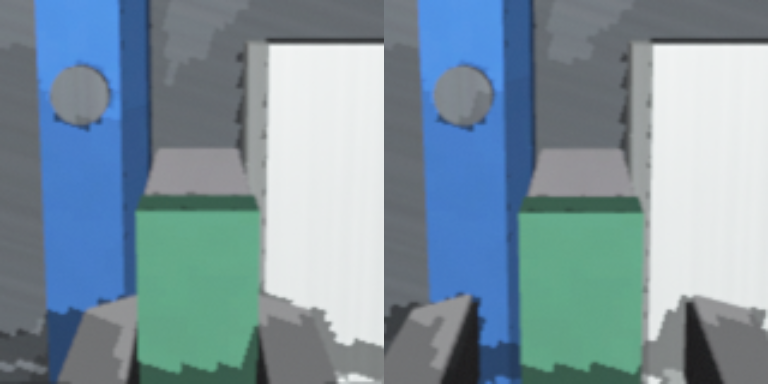

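Request:
{"fn": "send_rows", "kwargs": {
  "rows": [0,0,0,0,0,0,0.1,0,0,0,0,0,0,0.1,0,0,0,0,0,0,0.1,0,0,3,0,0,0,0.1,0,0,10,0,0,0,0.1,0,0,25,0,0,0,0.1,0,0,32,0,0,0,0.1,0,0,30,0,0,0,0.1]
}}

```text
time: 17.9
tool_pos: [0.5221, -0.095, 0.1438]
ee_rot: [-3.141, -0.0, -1.276]
wrist_force: [0.3, -0.4, -2.4]
width: 0.0199
```

Request:
{"fn": "send_rows", "kwargs": {
  "rows": [-4,14,0,0,0,-1.8,0.1,-8,27,0,0,0,-1.8,0.1,-8,27,0,0,0,-1.8,0.1,-8,27,0,0,0,-1.8,0.1,-8,27,0,0,0,-1.8,0.1,-8,27,0,0,0,-1.8,0.1,-8,27,0,0,0,-1.8,0.1,-8,27,0,0,0,-1.8,0.1]
}}

```text
time: 18.9
tool_pos: [0.4618, 0.1088, 0.1429]
ee_rot: [-3.141, -0.0, -1.529]
wrist_force: [-0.8, 0.6, -2.4]
width: 0.0196
```

Request:
{"fn": "send_rows", "kwargs": {
  "rows": [-8,27,0,0,0,-1.8,0.1,-8,27,0,0,0,-1.8,0.1,-8,27,0,0,0,-1.8,0.1,-8,17,-10,0,0,0,0.1,-5,5,-25,0,0,0,0.1,0,0,-30,0,0,0,0.1,0,0,-20,0,0,0,0.1,0,0,0,0,0,0,0.1]
}}

```text
time: 19.9
tool_pos: [0.4235, 0.2104, 0.0559]
ee_rot: [3.138, -0.002, -1.622]
wrist_force: [-0.0, 0.2, -2.9]
width: 0.0201
```

```bash
python3 - <<'E'
from h import *
c=cam("wrist","w11");o=c["o"];print(o["time"],o["tool_pos"],np.degrees(o["ee_rot"]),o["wrist_force"],o["wrist_torque"],o["width"])
E
```

```text
19.9 [0.4235218  0.21042124 0.05593497] [ 1.79769725e+02 -1.00780742e-01 -9.29257781e+01] [-0.02166833  0.20686063 -2.88265863] [ 0.03306819 -0.03167     0.00174582] 0.02006843146420354
```

View pics/w11.png

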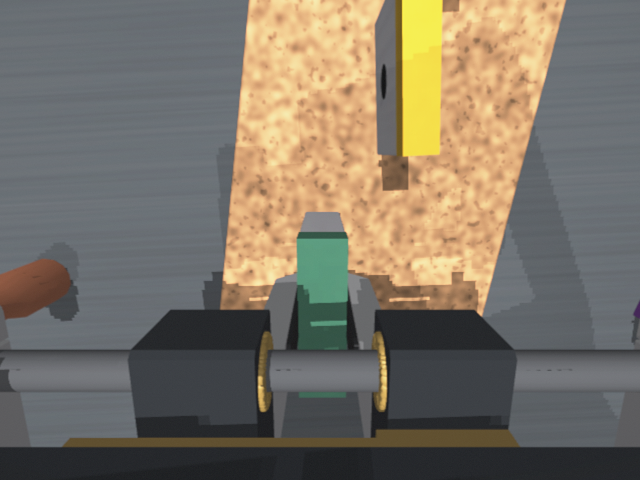

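Request:
{"fn": "send_rows", "kwargs": {
  "rows": [0,0,-4,0,0,0,0.1,0,0,-3,0,0,0,0.1,0,0,-2,0,0,0,0.1,0,0,-0.5,0,0,0,0.1,0,0,0,0,0,0,0.3,0,0,0,0,0,0,0.55,0,0,10,0,0,0,0.55,0,0,25,0,0,0,0.55]
}}

```text
time: 20.95
tool_pos: [0.4244, 0.2106, 0.0828]
ee_rot: [3.139, -0.001, -1.622]
wrist_force: [0.9, -0.3, 0.8]
width: 0.051
```

Request:
{"fn": "send_rows", "kwargs": {
  "rows": [0,0,30,0,0,0,0.6,15,-4,40,0,0,0,0.7,30,-10,30,0,0,0.8,0.7,35,-12,20,0,0,0.8,0.7,35,-12,0,0,0,0.8,0.7,35,-12,0,0,0,0.8,0.7,30,-10,0,0,0,0.8,0.7,12,-4,0,0,0,0,0.7]
}}

```text
time: 21.95
tool_pos: [0.6183, 0.1462, 0.2031]
ee_rot: [-3.141, -0.0, -1.553]
wrist_force: [-0.0, -0.2, -0.1]
width: 0.0656
```

```bash
python3 - <<'E'
from h import *
c=cam("wrist","w12");o=c["o"];print(o["time"],o["tool_pos"],np.degrees(o["ee_rot"]),o["wrist_force"],o["width"])
for col,z,s in (("yellow",.079,110),("red",.079,110)):
    m,h=mask(c,col,s)
    for b in blobs(m,200)[:3]: print(col,b.mean(0).round(),rect(ray(c,b,z)))
c=cam("top")
m,h=mask(c,"green",80)
for b in blobs(m)[1:3]: print("top green",b.mean(0).round(),rect(ray(c,b,.079)))
cv2.imwrite("pics/t12.png",cv2.resize(c["img"][170:330,200:460,::-1],None,fx=3,fy=3))
E
```

```text
21.95 [0.61831511 0.14624595 0.2031003 ] [-1.79994108e+02 -6.31993782e-03 -8.90048925e+01] [-0.04682496 -0.17310984 -0.11851529] 0.0655862625772212
red [323. 237.] (616.7, 145.3, 71.6, 27.4, 0.5)
top green [198. 238.] (541.5, 295.8, 103.2, 27.4, 11.3)
```

View pics/w12.png

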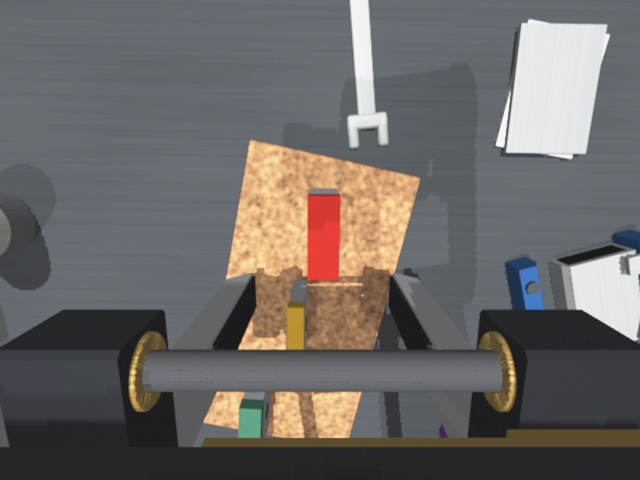

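View pics/t12.png

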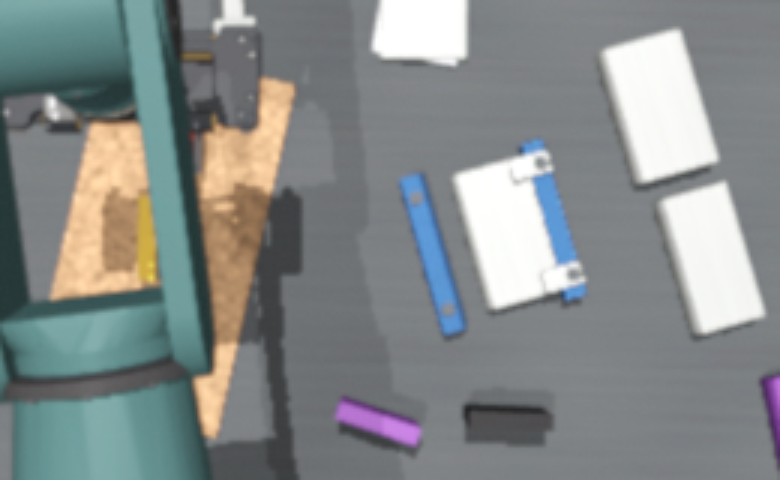

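Request:
{"fn": "send_rows", "kwargs": {
  "rows": [-1.5,-1,-10,0,0,0,0.6,0,0,-27,0,0,0,0.6,0,0,-32,0,0,0,0.6,0,0,-32,0,0,0,0.6,0,0,-28,0,0,0,0.6,0,0,-18,0,0,0,0.6,0,0,-10,0,0,0,0.6,0,0,0,0,0,0,0.6]
}}

```text
time: 23.05
tool_pos: [0.6152, 0.1461, 0.0457]
ee_rot: [3.141, -0.0, -1.552]
wrist_force: [0.6, -0.9, 0.4]
width: 0.0568
```

Request:
{"fn": "send_rows", "kwargs": {
  "rows": [0,0,0,0,0,0,0.15,0,0,0,0,0,0,0.15,0,0,0,0,0,0,0.15,0,0,0,0,0,0,0.15,0,0,5,0,0,0,0.15,0,0,25,0,0,0,0.15,0,0,35,0,0,0,0.15,0,0,30,0,0,0,0.15]
}}

```text
time: 24.05
tool_pos: [0.615, 0.1459, 0.1408]
ee_rot: [3.139, -0.0, -1.552]
wrist_force: [0.3, -0.1, -4.0]
width: 0.0258
```

```bash
python3 - <<'E'
from h import *
c=cam("wrist","w13");o=c["o"];print(o["time"],o["tool_pos"],np.degrees(o["ee_rot"]),o["wrist_force"],o["width"])
E
```

```text
24.05 [0.61498049 0.14590405 0.1408361 ] [ 1.79878555e+02 -1.47723739e-02 -8.89315495e+01] [ 0.26709522 -0.12567909 -3.97688804] 0.02582021428604871
```

View pics/w13.png

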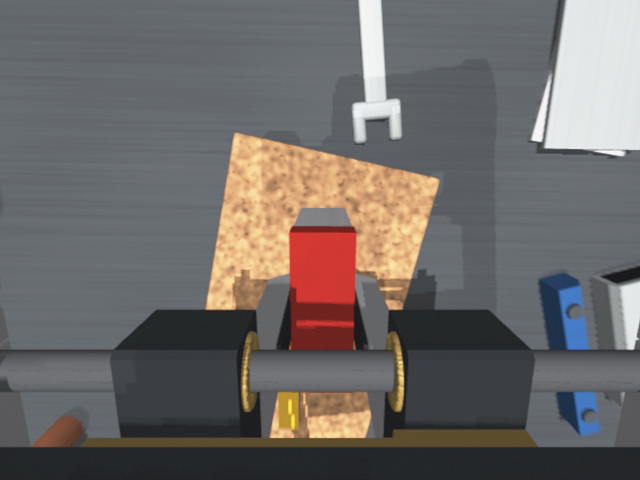

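Request:
{"fn": "send_rows", "kwargs": {
  "rows": [-4,-10,0,0,0,1.8,0.15,-9,-23,0,0,0,2,0.15,-9,-23,0,0,0,2,0.15,-9,-23,0,0,0,2,0.15,-9,-23,0,0,0,2,0.15,-9,-23,0,0,0,2,0.15,-9,-23,0,0,0,2,0.15,-9,-23,0,0,0,2,0.15]
}}

```text
time: 25.1
tool_pos: [0.5474, -0.0256, 0.1391]
ee_rot: [3.139, 0.001, -1.275]
wrist_force: [0.6, -0.5, -4.8]
width: 0.0259
```

Request:
{"fn": "send_rows", "kwargs": {
  "rows": [-9,-23,0,0,0,0,0.15,-9,-23,0,0,0,0,0.15,-6,-16,0,0,0,0,0.15,-2,-8,-10,0,0,0,0.15,0,0,-20,0,0,0,0.15,0,0,-20,0,0,0,0.15,0,0,-8,0,0,0,0.15,0,0,0,0,0,0,0.15]
}}

```text
time: 26.1
tool_pos: [0.5221, -0.0946, 0.0818]
ee_rot: [3.14, 0.001, -1.276]
wrist_force: [0.5, 0.1, -4.4]
width: 0.0258
```

```bash
python3 - <<'E'
from h import *
c=cam("wrist");o=c["o"];print(o["time"],o["tool_pos"],np.degrees(o["ee_rot"]),o["wrist_force"],o["width"])
im=c["img"][:,:,::-1]
cv2.imwrite("pics/w14z.png",cv2.resize(im[130:270,250:390],None,fx=4.2,fy=4.2,interpolation=cv2.INTER_NEAREST))
E
```

```text
26.1 [ 0.52210294 -0.09457692  0.08184312] [ 1.79904417e+02  7.11409550e-02 -7.31075742e+01] [ 0.53951082  0.11429419 -4.37713134] 0.02579907549218128
```

View pics/w14z.png

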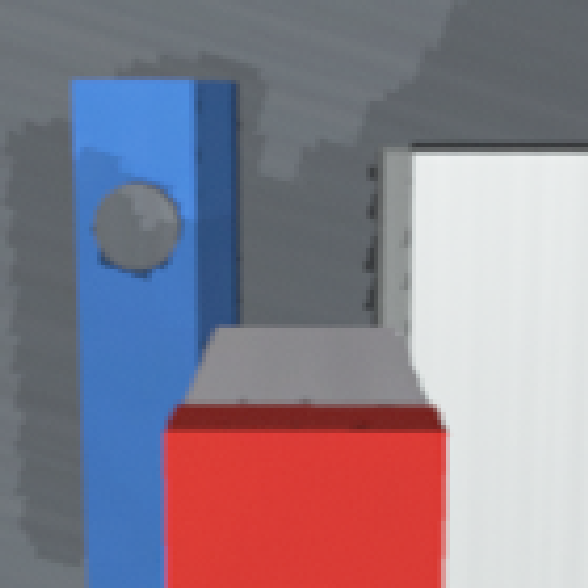

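Request:
{"fn": "send_rows", "kwargs": {
  "rows": [0,-0.5,-4,0,0,0,0.15,0,0,-3,0,0,0,0.15,0,0,-3,0,0,0,0.15,0,0,-1,0,0,0,0.15,0,0,-1,0,0,0,0.15,0,0,-1,0,0,0,0.15,0,0,0,0,0,0,0.15,0,0,0,0,0,0,0.15]
}}

```text
time: 27.15
tool_pos: [0.5227, -0.0954, 0.0699]
ee_rot: [-3.141, 0.0, -1.276]
wrist_force: [0.9, 0.8, -4.4]
width: 0.0259
```

```bash
python3 - <<'E'
from h import *
o=get_obs();print(o["time"],o["tool_pos"],np.degrees(o["ee_rot"]),o["wrist_force"],o["wrist_torque"],o["width"])
E
```

```text
27.15 [ 0.52266244 -0.09539074  0.06994077] [-1.79989533e+02  1.08605585e-02 -7.31283467e+01] [ 0.87836979  0.82387183 -4.42449338] [ 0.13721172 -0.00740549  0.02063525] 0.025887480140292407
```

Request:
{"fn": "send_rows", "kwargs": {
  "rows": [0,0,-0.7,0,0,0,0.15,0,0,-0.7,0,0,0,0.15,0,0,-0.6,0,0,0,0.15,0,0,0,0,0,0,0.15,0,0,-0.5,0,0,0,0.15,0,0,0,0,0,0,0.15,0,0,0,0,0,0,0.15,0,0,0,0,0,0,0.15]
}}

```text
time: 28.15
tool_pos: [0.5228, -0.0948, 0.0682]
ee_rot: [-3.141, 0.001, -1.276]
wrist_force: [-2.7, 4.9, 3.0]
width: 0.0261
```

```bash
python3 - <<'E'
from h import *
o=get_obs();print(o["time"],o["tool_pos"],np.degrees(o["ee_rot"]),o["wrist_force"],o["wrist_torque"],o["width"])
E
```

```text
28.15 [ 0.52278954 -0.0948033   0.06817587] [-1.79947926e+02  5.92126916e-02 -7.31132142e+01] [-2.70659252  4.94593243  2.98400805] [1.06318265 0.45347788 0.03920767] 0.02611279107556474
```

Request:
{"fn": "send_rows", "kwargs": {
  "rows": [-0.2,0.6,0,0,0,0,0.15,0,0,0,0,0,0,0.15,0,0,-0.5,0,0,0,0.15,0,0,0,0,0,0,0.15,-0.1,0.2,-0.5,0,0,0,0.15,0,0,0,0,0,0,0.15,0,0,0,0,0,0,0.15,0,0,0,0,0,0,0.15]
}}

```text
time: 29.15
tool_pos: [0.5227, -0.0943, 0.0671]
ee_rot: [-3.14, 0.001, -1.276]
wrist_force: [-1.7, 5.5, 3.8]
width: 0.0255
```

```bash
python3 - <<'E'
from h import *
c=cam("wrist");o=c["o"];print(o["time"],o["tool_pos"],np.degrees(o["ee_rot"]),o["wrist_force"],o["wrist_torque"],o["width"])
im=c["img"][:,:,::-1]
cv2.imwrite("pics/w15z.png",cv2.resize(im[130:270,250:390],None,fx=4.2,fy=4.2,interpolation=cv2.INTER_NEAREST))
E
```

```text
29.15 [ 0.52266866 -0.09425254  0.06706409] [-1.79934098e+02  3.28124927e-02 -7.31224496e+01] [-1.6685422   5.47684283  3.75220697] [1.17265185 0.36050507 0.08235713] 0.025463752487931084
```

View pics/w15z.png

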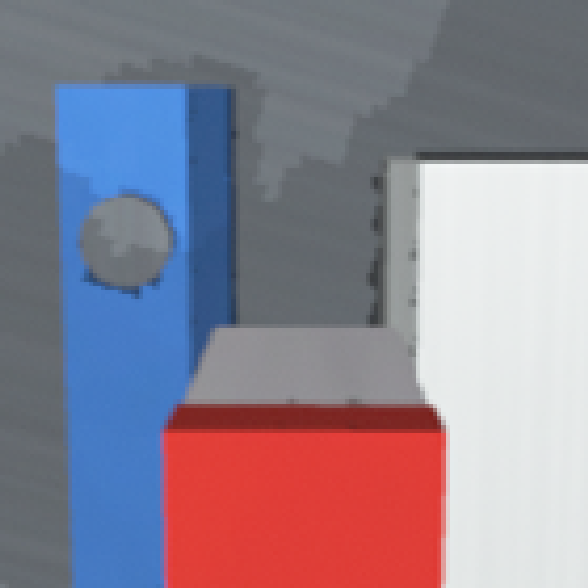

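Request:
{"fn": "send_rows", "kwargs": {
  "rows": [-0.2,0.7,0,0,0,0,0.15,0,0,0,0,0,0,0.15,0,0,-0.6,0,0,0,0.15,0,0,0,0,0,0,0.15,0,0,-0.5,0,0,0,0.15,0,0,0,0,0,0,0.15,0,0,0,0,0,0,0.15,0,0,0,0,0,0,0.15]
}}

```text
time: 30.2
tool_pos: [0.5227, -0.0942, 0.0669]
ee_rot: [-3.14, -0.001, -1.276]
wrist_force: [-2.6, 5.0, 9.4]
width: 0.0257
```

```bash
python3 - <<'E'
from h import *
o=get_obs();print(o["time"],o["tool_pos"],np.degrees(o["ee_rot"]),o["wrist_force"],o["wrist_torque"],o["width"])
E
```

```text
30.2 [ 0.52272015 -0.09416347  0.06694417] [-1.79910992e+02 -5.41694817e-02 -7.31289449e+01] [-2.63952394  4.97753967  9.41286238] [1.04039527 0.60849409 0.04935797] 0.025699540760816646
```

Request:
{"fn": "send_rows", "kwargs": {
  "rows": [0,0,0.5,0,0,0,0.15,0,0,0,0,0,0,0.31,0,0,0,0,0,0,0.31,0,0,0,0,0,0,0.31,0,0,0,0,0,0,0.31,0,0,0,0,0,0,0.31,0,0,0,0,0,0,0.31,0,0,0,0,0,0,0.31]
}}

```text
time: 31.2
tool_pos: [0.5221, -0.0941, 0.0658]
ee_rot: [-3.142, -0.0, -1.276]
wrist_force: [0.2, 0.4, -0.4]
width: 0.0291
```

```bash
python3 - <<'E'
from h import *
c=cam("wrist");o=c["o"];print(o["time"],o["tool_pos"],np.degrees(o["ee_rot"]),o["wrist_force"],o["wrist_torque"],o["width"])
im=c["img"][:,:,::-1]
c=cam("scene")
cv2.imwrite("pics/w16z.png",np.hstack([cv2.resize(im[130:310,240:420],None,fx=2.2,fy=2.2),cv2.resize(c["img"][160:260,260:360,::-1],None,fx=3.96,fy=3.96)]))
E
```

```text
31.2 [ 0.52214926 -0.09406457  0.0658036 ] [-1.79999770e+02 -1.08573232e-02 -7.31287110e+01] [ 0.23415559  0.38265752 -0.39989949] [-0.05000799  0.01295414 -0.0127795 ] 0.02910348296600635
```

View pics/w16z.png

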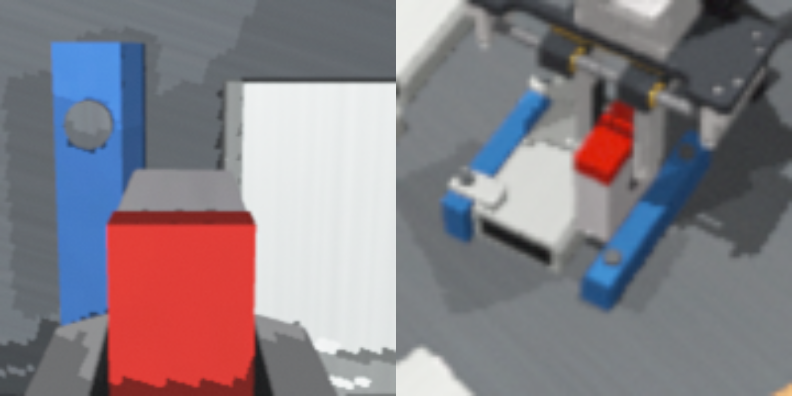

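Request:
{"fn": "send_rows", "kwargs": {
  "rows": [0,0,0,0,0,0,0.15,0,0,0,0,0,0,0.15,0,0,0,0,0,0,0.15,0,0,5,0,0,0,0.15,0,0,15,0,0,0,0.15,0,0,25,0,0,0,0.15,0,0,30,0,0,0,0.15,4,10,0,0,0,-2,0.15]
}}

```text
time: 32.3
tool_pos: [0.528, -0.0849, 0.1452]
ee_rot: [-3.135, -0.004, -1.313]
wrist_force: [0.1, -0.2, -4.8]
width: 0.0257
```

Request:
{"fn": "send_rows", "kwargs": {
  "rows": [9,23,0,0,0,-2,0.15,9,23,0,0,0,-2,0.15,9,23,0,0,0,-2,0.15,9,23,0,0,0,-2,0.15,9,23,0,0,0,-2,0.15,9,23,0,0,0,-2,0.15,9,23,0,0,0,-1.8,0.15,9,23,0,0,0,0,0.15]
}}

```text
time: 33.3
tool_pos: [0.5982, 0.1008, 0.1413]
ee_rot: [3.141, 0.0, -1.552]
wrist_force: [0.6, 0.2, -3.0]
width: 0.0263
```

Request:
{"fn": "send_rows", "kwargs": {
  "rows": [9,23,0,0,0,0,0.15,7,16,0,0,0,0,0.15,1,7,-15,0,0,0,0.15,0,0,-25,0,0,0,0.15,0,0,-25,0,0,0,0.15,0,0,-15,0,0,0,0.15,0,0,-4,0,0,0,0.15,0,0,0,0,0,0,0.15]
}}

```text
time: 34.3
tool_pos: [0.6154, 0.1458, 0.0572]
ee_rot: [-3.141, -0.0, -1.552]
wrist_force: [0.3, -0.2, -3.8]
width: 0.0258
```

```bash
python3 - <<'E'
from h import *
c=cam("wrist","w17");o=c["o"];print(o["time"],o["tool_pos"],np.degrees(o["ee_rot"]),o["wrist_force"],o["width"])
E
```

```text
34.3 [0.61539865 0.14578851 0.05715129] [-1.79969927e+02 -6.60427805e-03 -8.89468611e+01] [ 0.31789211 -0.1696503  -3.80535135] 0.025835945448378743
```

View pics/w17.png

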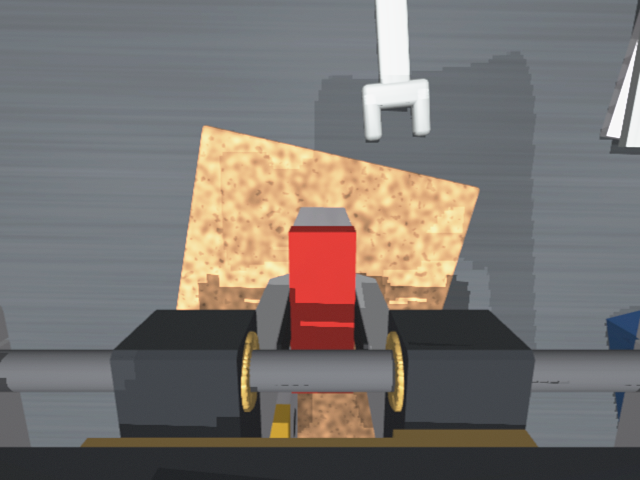

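Request:
{"fn": "send_rows", "kwargs": {
  "rows": [0,0,-4,0,0,0,0.15,0,0,-3,0,0,0,0.15,0,0,-2,0,0,0,0.15,0,0,-1,0,0,0,0.15,0,0,-0.5,0,0,0,0.15,0,0,0,0,0,0,0.15,0,0,0,0,0,0,0.15,0,0,0,0,0,0,0.15]
}}

```text
time: 35.35
tool_pos: [0.6152, 0.146, 0.0464]
ee_rot: [-3.141, -0.0, -1.552]
wrist_force: [-1.2, 0.2, -4.4]
width: 0.026
```

Request:
{"fn": "send_rows", "kwargs": {
  "rows": [0,0,-0.7,0,0,0,0.15,0,0,0,0,0,0,0.15,0,0,0,0,0,0,0.25,0,0,0,0,0,0,0.4,0,0,0,0,0,0,0.6,0,0,0,0,0,0,0.6,0,0,10,0,0,0,0.6,0,0,25,0,0,0,0.6]
}}

```text
time: 36.35
tool_pos: [0.6142, 0.1458, 0.08]
ee_rot: [3.139, -0.0, -1.552]
wrist_force: [-0.8, -0.0, -0.2]
width: 0.0567
```

Request:
{"fn": "send_rows", "kwargs": {
  "rows": [0,0,30,0,0,0,0.65,-15,5,40,0,0,0,0.7,-30,10,30,0,0,-0.8,0.7,-35,12,20,0,0,-0.8,0.7,-35,12,0,0,0,-0.8,0.7,-35,12,0,0,0,-0.8,0.7,-30,10,0,0,0,-0.8,0.7,-11,4,0,0,0,0,0.7]
}}

```text
time: 37.35
tool_pos: [0.4232, 0.2114, 0.2019]
ee_rot: [-3.139, 0.001, -1.621]
wrist_force: [0.2, -0.2, -0.0]
width: 0.0658
```

```bash
python3 - <<'E'
from h import *
c=cam("wrist","w18");o=c["o"];print(o["time"],o["tool_pos"],np.degrees(o["ee_rot"]),o["wrist_force"],o["width"])
for col,z,s in (("yellow",.079,110),("red",.079,110),("green",.079,80)):
    m,h=mask(c,col,s)
    for b in blobs(m,200)[:3]: print(col,b.mean(0).round(),rect(ray(c,b,z)))
E
```

```text
37.35 [0.42323691 0.21143983 0.20186241] [-1.79878443e+02  4.33109426e-02 -9.28521836e+01] [ 0.23487299 -0.16573245 -0.02650342] 0.06583256709631338
yellow [373. 105.] (520.3, 168.2, 71.4, 15.6, -0.0)
red [401.  11.] (583.5, 146.5, 28.8, 15.4, 87.2)
green [323. 237.] (422.1, 210.9, 71.0, 20.7, -2.8)
```

View pics/w18.png

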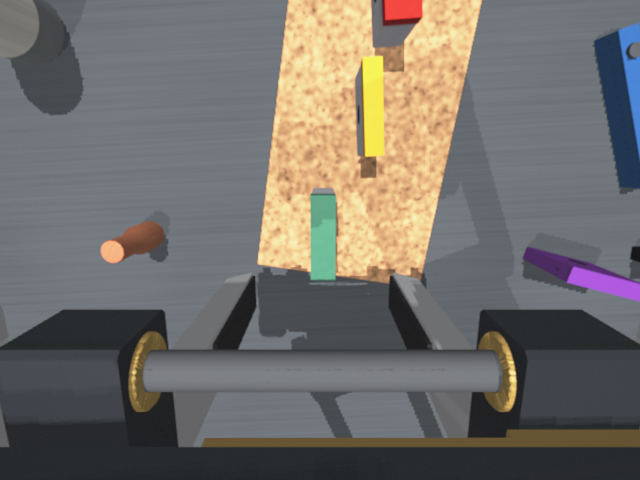

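Red, yellow and green all stand. Next I re-grip the green one, under the TCP at about (323,237).

Request:
{"fn": "send_rows", "kwargs": {
  "rows": [-0.5,-0.5,-12,0,0,0,0.55,0,0,-27,0,0,0,0.55,0,0,-32,0,0,0,0.55,0,0,-32,0,0,0,0.55,0,0,-27,0,0,0,0.55,0,0,-17,0,0,0,0.55,0,0,-9,0,0,0,0.55,0,0,0,0,0,0,0.55]
}}

```text
time: 38.4
tool_pos: [0.4238, 0.2103, 0.0443]
ee_rot: [3.141, -0.0, -1.622]
wrist_force: [-0.3, -0.0, 0.5]
width: 0.0519
```

Request:
{"fn": "send_rows", "kwargs": {
  "rows": [0,0,0,0,0,0,0.1,0,0,0,0,0,0,0.1,0,0,0,0,0,0,0.1,0,0,0,0,0,0,0.1,0,0,5,0,0,0,0.1,0,0,25,0,0,0,0.1,0,0,35,0,0,0,0.1,0,0,30,0,0,0,0.1]
}}

```text
time: 39.4
tool_pos: [0.4233, 0.2103, 0.1403]
ee_rot: [3.141, -0.0, -1.622]
wrist_force: [1.3, -0.7, -2.7]
width: 0.0196
```

Request:
{"fn": "send_rows", "kwargs": {
  "rows": [4,-12,0,0,0,1.8,0.1,8,-27,0,0,0,1.8,0.1,8,-27,0,0,0,1.8,0.1,8,-27,0,0,0,1.8,0.1,8,-27,0,0,0,1.8,0.1,8,-27,0,0,0,1.8,0.1,8,-27,0,0,0,1.8,0.1,8,-27,0,0,0,1.8,0.1]
}}

```text
time: 40.4
tool_pos: [0.4833, 0.0086, 0.1391]
ee_rot: [3.14, 0.0, -1.37]
wrist_force: [-0.3, 0.1, -2.2]
width: 0.0201
```

Request:
{"fn": "send_rows", "kwargs": {
  "rows": [8,-27,0,0,0,1.8,0.1,8,-27,0,0,0,1.8,0.1,8,-27,0,0,0,1.8,0.1,8,-18,-10,0,0,0,0.1,6,-6,-20,0,0,0,0.1,0,0,-20,0,0,0,0.1,0,0,-10,0,0,0,0.1,0,0,0,0,0,0,0.1]
}}

```text
time: 41.4
tool_pos: [0.5207, -0.0951, 0.0782]
ee_rot: [3.139, 0.002, -1.276]
wrist_force: [0.1, 0.8, -2.2]
width: 0.0198
```

```bash
python3 - <<'E'
from h import *
c=cam("wrist");o=c["o"];print(o["time"],o["tool_pos"],np.degrees(o["ee_rot"]),o["wrist_force"],o["width"])
im=c["img"][:,:,::-1]
cv2.imwrite("pics/w19z.png",cv2.resize(im[130:270,250:390],None,fx=4.2,fy=4.2,interpolation=cv2.INTER_NEAREST))
E
```

```text
41.4 [ 0.5207384  -0.09507633  0.07823093] [ 1.79860911e+02  9.18041284e-02 -7.31233114e+01] [ 0.12836964  0.82537979 -2.2072032 ] 0.01976285013042429
```

View pics/w19z.png

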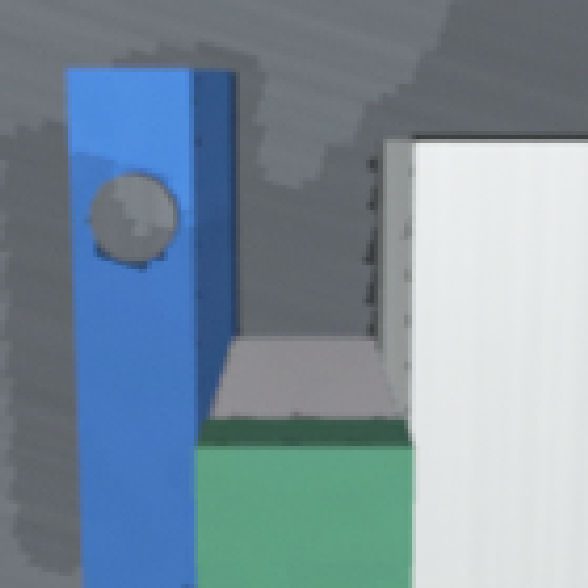

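Request:
{"fn": "send_rows", "kwargs": {
  "rows": [1.2,0,0,0,0,0,0.1,0,0,-4,0,0,0,0.1,0,0,-3,0,0,0,0.1,0,0,-3,0,0,0,0.1,0,0,-3,0,0,0,0.1,0,0,-3,0,0,0,0.1,0,0,0,0,0,0,0.1,0,0,0,0,0,0,0.1]
}}

```text
time: 42.45
tool_pos: [0.5229, -0.0956, 0.0637]
ee_rot: [-3.141, -0.0, -1.276]
wrist_force: [0.6, 0.3, -2.0]
width: 0.0202
```

```bash
python3 - <<'E'
from h import *
c=cam("wrist");o=c["o"];print(o["time"],o["tool_pos"],np.degrees(o["ee_rot"]),o["wrist_force"],o["wrist_torque"],o["width"])
im=c["img"][:,:,::-1]
cv2.imwrite("pics/w20z.png",cv2.resize(im[130:270,250:390],None,fx=4.2,fy=4.2,interpolation=cv2.INTER_NEAREST))
E
```

```text
42.45 [ 0.5229057  -0.09558431  0.06367201] [-1.79994161e+02 -1.14439293e-02 -7.31311081e+01] [ 0.60215644  0.29596652 -2.0136607 ] [-0.02601404  0.00718182  0.03366523] 0.020233206185813264
```

View pics/w20z.png

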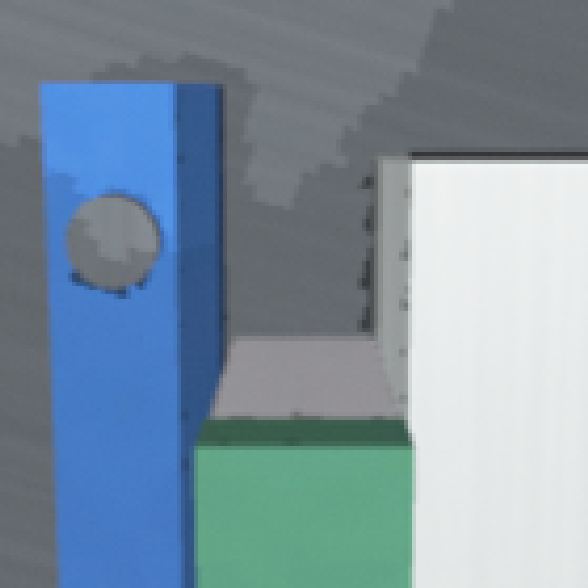

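Request:
{"fn": "send_rows", "kwargs": {
  "rows": [-0.4,0.6,0,0,0,0,0.1,0,0,-2,0,0,0,0.1,0,0,-2,0,0,0,0.1,0,0,-2,0,0,0,0.1,0,0,-2,0,0,0,0.1,0,0,-2,0,0,0,0.1,0,0,0,0,0,0,0.1,0,0,0,0,0,0,0.1]
}}

```text
time: 43.5
tool_pos: [0.5225, -0.095, 0.0537]
ee_rot: [-3.141, -0.0, -1.276]
wrist_force: [0.8, -0.2, -2.5]
width: 0.0199
```

Request:
{"fn": "send_rows", "kwargs": {
  "rows": [0,0,-3,0,0,0,0.1,0,0,-3,0,0,0,0.1,0,0,-3,0,0,0,0.1,0,0,-2,0,0,0,0.1,0,0,-1,0,0,0,0.1,0,0,0,0,0,0,0.1,0,0,0,0,0,0,0.1,0,0,0,0,0,0,0.1]
}}

```text
time: 44.5
tool_pos: [0.5225, -0.095, 0.0417]
ee_rot: [-3.141, -0.0, -1.276]
wrist_force: [-0.6, 0.0, -3.3]
width: 0.0199
```

Request:
{"fn": "send_rows", "kwargs": {
  "rows": [0,0,-0.7,0,0,0,0.1,0,0,-0.5,0,0,0,0.1,0,0,0,0,0,0,0.1,0,0,0,0,0,0,0.1,0,0,0,0,0,0,0.1,0,0,0,0,0,0,0.1,0,0,0,0,0,0,0.1,0,0,0,0,0,0,0.1]
}}

```text
time: 45.5
tool_pos: [0.5226, -0.095, 0.0411]
ee_rot: [-3.141, -0.0, -1.276]
wrist_force: [-2.3, -0.2, 6.0]
width: 0.0199
```

Floor contact, so I'll release, rise straight up and look.

Request:
{"fn": "send_rows", "kwargs": {
  "rows": [0,0,0.4,0,0,0,0.15,0,0,0,0,0,0,0.25,0,0,0,0,0,0,0.4,0,0,0,0,0,0,0.5,0,0,0,0,0,0,0.5,0,0,5,0,0,0,0.5,0,0,20,0,0,0,0.5,0,0,30,0,0,0,0.5]
}}

```text
time: 46.5
tool_pos: [0.5217, -0.0948, 0.0956]
ee_rot: [3.14, 0.001, -1.276]
wrist_force: [-0.1, -0.0, -0.5]
width: 0.0466
```

Request:
{"fn": "send_rows", "kwargs": {
  "rows": [0,0,35,0,0,0,0.5,0,0,40,0,0,0,0.6,0,0,30,0,0,0,0.7,0,0,10,0,0,0,0.7,0,0,0,0,0,0,0.7,0,0,0,0,0,0,0.7,0,0,0,0,0,0,0.7,0,0,0,0,0,0,0.7]
}}

```text
time: 47.5
tool_pos: [0.5221, -0.0949, 0.2098]
ee_rot: [3.14, 0.001, -1.276]
wrist_force: [0.2, 0.3, 0.3]
width: 0.0658
```

```bash
python3 - <<'E'
from h import *
c=cam("wrist","w21");o=c["o"];print(o["time"],o["tool_pos"],np.degrees(o["ee_rot"]),o["wrist_force"],o["width"])
for col,z,s in (("green",.075,80),("blue",.03,110)):
    m,h=mask(c,col,s)
    for b in blobs(m,200)[:2]: print(col,b.mean(0).round(),rect(ray(c,b,z)))
c=cam("scene");cv2.imwrite("pics/s21.png",cv2.resize(c["img"][130:350,250:470,::-1],None,fx=2.7,fy=2.7))
E
```

```text
47.5 [ 0.5220601  -0.09486145  0.20981362] [ 1.79913733e+02  4.90237959e-02 -7.31337061e+01] [0.15886879 0.32436781 0.25529074] 0.06582765939289457
green [322. 233.] (520.9, -94.9, 71.1, 20.1, 17.3)
blue [299. 221.] (513.4, -74.2, 139.2, 22.1, 16.9)
blue [414. 227.] (543.8, -179.2, 82.4, 18.5, 16.9)
```

View pics/w21.png

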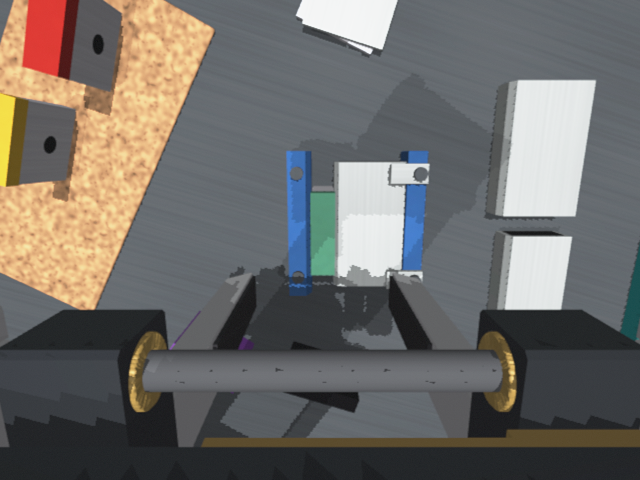

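View pics/s21.png

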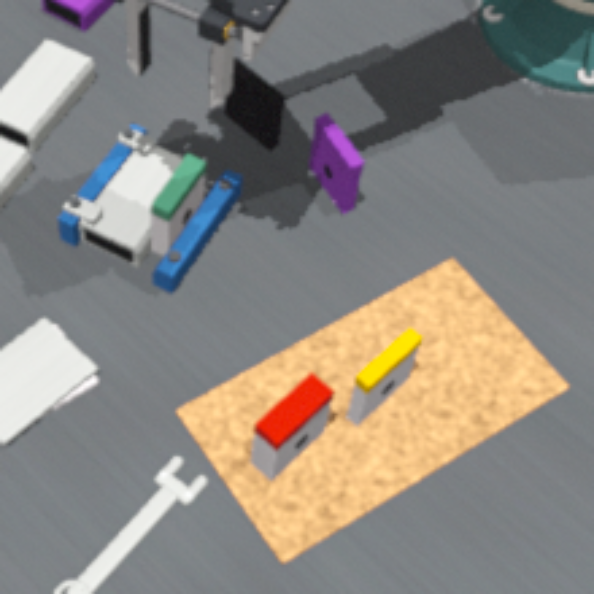

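The green plate stands in the gap at yaw 17.3° against the fixture's 16.9°, in line and fully down. Red and yellow stand on the mat, and the gripper touches nothing. I'm handing in.

```bash
python3 - <<'E'
from bench import *
print(close_job())
E
```

```text
the job is handed in; nothing more can be done
None
```

The medium green plate is the thickest that went fully home. It is left standing in the gap, and I handed the job in after about 48 s of robot time.

- **Gap width:** about 22 mm. The first wrist picture gave 21.5 to 22 mm, and both plate trials agree.
- **Yellow plate:** lifted out of the gap and stood upright on the middle of the mat.
- **Green plate, first try:** it went down to the table without resistance. The table stopped it at about 8 N. When I let go it settled no further, so I took it out to try the red one.
- **Red plate:** it stopped on the lead-in slopes with its foot about 25 mm above the table, at 14 N at most by the readings. I let it rest there by itself for a moment. It stayed put and upright, so I put it back on the mat.
- **Green plate, final:** it went down to the table again.

**Last checks:** The green plate lies within about 0.5° of the fixture's direction and is centred lengthwise to within about 2 mm. The red and yellow plates stand upright on the mat. The gripper is open and clear above the fixture. I never touched the wrench, coupons, can or nozzle.

**One disagreement:** on the green plate's first try, table contact came about 1.5 mm higher than I expected from its height in the grip. I put this down to reading noise or slight slip, because it did not settle when released and the second insertion came within about 1 mm.

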